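Slide the box home under the chute and tip in the thread spools

ROBOT

A 6-joint arm with a two-finger parallel gripper is mounted at the origin on the work surface. World frame = base frame: x ahead of the robot, y to its left, z up, the work surface at z = 0. Lengths are in m, angles in rad, forces in N, time in s.
With the tool pointing down it reaches from about 0.375 to 0.925 m from the base axis. Payload 5.7 kg.
Tool frame: the origin (TCP) lies midway between the tips of the shut fingers; the grasp point (between the pads) lies 19 mm behind it (ctrl.grasp_offset is the distance from the TCP to the grasp point, in m); z points along the fingers, y is the line along which they close (so a half turn about z gives the same grasp; the last joint's range is limited). The gripper opens to 85 mm and grips with 20 to 120 N. Pads are 22 mm wide; open, the fingers measure 114 mm over their backs; the gripper's body (76 mm by 85 mm) begins 54 mm behind the grasp point. The pads swing forward as they close: fully open they stand 13 mm farther back than shut.
Start: joints at [-0.115, 0.359, 1.51, -0, 1.272, -0.115], TCP at [0.6, -0, 0.231] pointing down, gripper open.
Joint ranges: [-2.97, 2.97], [-1.01, 2.36], [0.21, 2.38], [-0.96, 4.11], [0.2, 2.71], [-2.98, 2.98]. Speed limits (rad/s): [2.39, 2.39, 3.14, 3.14, 3.14, 3.14].

INTERFACE

Orientations are given as a 3x3 rotation matrix whose columns are the frame's x, y, z axes.
In Python, from plant import ctrl gives the robot as it stands.
- The arm moves only by the tool send_rows, never from a script. Its argument "plan" is a list of rows, each an object with "dp": the shift along the world's x, y, z in m, a list of three; "twist": the turn about the world's z in rad. In form: [{"dp": [dx, dy, dz], "twist": twist}, ...]. A call has 1 to 8 rows; each row is the pose to reach, as a shift and turn from the pose commanded when the call began; what a row does not reach only later rows make up. A row lasts 1/8 s, in which the tool goes at most 62.5 mm and 10.7 degrees, less where a joint would pass 70% of its speed; a pose out of reach is approached as far as the arm can. A call with a gripper value outside its range is refused whole. "jaw" is the opening in per cent of the stroke, from 0 (shut) to 100 (fully open), set as the call begins (left out, the last holds). The fingers move at their own pace and stop on an object; the grip force is fixed at half the most. Time passes only in rows, so rows that repeat a pose let the fingers close. It gives the time, the measured TCP pose, the force, the opening and the grip force at its end, in the units of the state.
- ctrl.get_obs(): the state, without advancing time (a new reading comes with each control period).
- ctrl.get_image(name): name is "scene" or "side" or "wrist"; returns the picture (400x640x3 uint8, blue, green, red); there is no depth.
- ctrl.camera_info(name): a dict with "fx", "fy", "cx", "cy" (pixels), "T" (4x4, takes a point from camera to world coordinates); the wrist camera has in their place "T_tool_cam" (4x4, takes a point from camera to tool coordinates, whose origin is the TCP and whose axes are the flange's). Camera axes: x right, y down, z forward; pixel columns grow to the right and rows downward; lengths in m; the calibration is good to about 2 mm. The wrist camera is an equidistant fisheye: a pixel r from the principal point sees the ray r / f radians off the axis. A picture is of the moment at which its call begins: read the wrist's pose just before it. camera_info takes no time and is no camera call.
- ctrl.finish_job(): hands the job in; it is judged then, once.
Trained networks look in the newest picture that a camera, given by its name, has taken for a name from the list of things; names that differ only in an ending like _2 or _b are one class to them, and where a whole thing is asked for, a point or a joint stands for the part that bears it (a point fixed in the world has none). Each returns a list of dicts, best first, with "p" (0 to 1); they miss things now and then, are a little off and sometimes report something else, mostly with a low value. They report only what shows in the picture. A call takes as long as a camera call. They do not tell look-alikes from the thing itself.
- ctrl.spot_in(query, camera): "pixel" ([column, row] in pixels, amid what is visible of it).
- ctrl.cut_out(query, camera): "region" (400x640 bool, what is visible of it) and "pixel" ([column, row] in pixels, amid what is visible of it).
- ctrl.spot_point(query, camera): "pixel" ([column, row] in pixels: a listed point, or the origin of a listed thing).
The state is a dict: "clock": time; "joints": joint angles; "qvel": joint speeds; "joint_efforts": joint torques, N m; "tcp_pos": TCP position; "tcp_rot": TCP orientation; "wrist_force": force on the tool from outside, world axes, zero at the start; "torque": the same for the moment, N m; "finger_gap": opening from 0.0 (shut) to 1.0 (fully open); "gripper_force": force on a finger pad.
Only numpy, scipy, OpenCV 4.12 (cv2) and the standard library are available. Lean on these libraries where they do the work, as an engineer would, in place of code of your own. Each camera call takes 0.05 s, during which the arm holds its last target. There are 200 camera calls.

TASK

Push the wooden box along its rails until it is fully home against the end stop under the chute, without ramming it. Then press the paddle down to tip the tray all the way, so that all three thread spools roll down the chute into the box, and let the tray fall back to rest. Leave the other things on the bench where they are.

Things in the scene. Friction and masses are not known exactly. Their poses are not given: they have to be found in the camera images.
- station: Fixed filling station. Origin on the table, on the centre line of the slide rails, below the middle of the chute; z up. The rails run along its y (-400 to +180 mm): a 12 mm plywood board with two aluminium side strips 155 mm apart, tops 32 mm above the table. The box slides on it towards +y. Two wooden uprights at x = 128, y = -58 and 58 mm carry the tipping tray, 190 mm high.
- spout_lip (a point): Middle of the lower edge of the fixed steel chute (the spout), 112 mm above the table, 50 mm in +x of the rails' centre line. The chute is 100 mm wide (y), has 40 mm side walls and rises from here towards +x at 30 degrees to below the tray's front edge.
- stop_zone (a point): Middle of the stretch of rail where the dark steel end stop (120 x 45 mm, top 67 mm above the table) may be clamped; axes as the station, 80 mm in +y of its origin. The face that the box meets lies anywhere from 20 mm before to 20 mm beyond this point along y, differs from run to run and is not reported: feel for it. Home, the box's centre lies 90 mm in -y of that face.
- box: Open wooden box between the rails: 150 mm across them (x), 180 mm along them (y), 80 mm high, walls 6 mm, 0.3 to 0.55 kg. Origin at the centre of its underside, 12 mm above the table; its y axis points along the rails to the stop. 2.5 mm play each side; too wide to grip. It starts 170 to 280 mm in -y of the station's origin, slides with 1.5 to 6 N of drag; at the stop resistance rises sharply.
- flap (a joint): Sprung feeler plate in the face of the end stop, pushed in by the box: 0 = free (standing 12 mm proud), 0.012 m = box hard against the stop. Its spring is very weak (under 0.3 N): it cannot be felt and does not push the box back.
- tray (a joint): Hinge of the wooden tipping tray (inside 160 x 80 mm, 40 mm deep). 0 = at rest, leaning 10 degrees backwards; 0.87 rad = fully tipped towards the chute, at a firm stop. The axis runs along the station's y, at its x = 128, z = 176 mm, at the tray's open front edge. Released, the tray falls back to 0 by its own weight.
- paddle_top (a point): Middle of the top of the tray's steel press paddle, a plate 60 (x) by 75 (y) by 6 mm beside the tray: 105 mm in +y of the tray's middle, 95 mm in -x of the hinge axis. It turns with the tray: at rest 219 mm above the table, sloping 25 degrees (-x edge higher); fully tipped about 82 mm lower, sloping the other way. 3 to 5 N straight down tips the tray.
- spool0: Wooden thread spool lying across the tray, axis along its own y, 66 mm long, 44 mm across its end flanges, about 50 g. Origin at its centre. It rolls out of the tray, down the chute, when the tray is tipped. The three spools are alike.
- spool1: Wooden thread spool lying across the tray, axis along its own y, 66 mm long, 44 mm across its end flanges, about 50 g. Origin at its centre. It rolls out of the tray, down the chute, when the tray is tipped. The three spools are alike.
- spool2: Wooden thread spool lying across the tray, axis along its own y, 66 mm long, 44 mm across its end flanges, about 50 g. Origin at its centre. It rolls out of the tray, down the chute, when the tray is tipped. The three spools are alike.
- clapper: Bystander: dark wooden pressing block, 55 x 170 x 40 mm. Origin at the centre of its underside, on the table.
- pincushion: Bystander: round pincushion, 68 mm across, 38 mm high. Origin at the centre of its underside, on the table.
- jar: Bystander: lidded glass jar, 68 mm across, 85 mm high. Origin at the centre of its underside, on the table.
- tape_roll: Bystander: cardboard tape roll lying flat, 84 mm across, 24 mm high. Origin at the centre of its underside, on the table.
- pen_cup: Bystander: grey cup, 72 mm across, 100 mm high. Origin at the centre of its underside, on the table.
- chalk_tray: Bystander: low open cardboard tray, 90 x 130 x 30 mm. Origin at the centre of its underside, on the table.
Mind the look-alikes: they are no part of the job. Of the things shaped like the box, the wooden one is meant. Leave any green or pink look-alike of the spool1 alone.

How it is judged:
By the outcome, as a careful person would: the job done as asked, in the order asked, and still so for the second after the job is handed in, with the robot touching nothing.
It also fails if it takes over 50 s, if anything falls off the work surface, if the arm or the gripper's body presses on something with over 40 N, if the wrist force passes 120 N, or if a joint passes its speed limit or range.

## Working session

There is one attempt and no reset: what is moved stays moved. The work goes in short steps, Python scripts to look and compute and a tool call to move; the robot and the scene stay as the last step left them, time stands still between calls to the robot, and variables do not carry over. Pictures are saved under pics/ and viewed, at most 10 in all, crops included, and the job is handed in when it is done.

Besides the shell and the picture viewer there is one more tool, called after "Call:" as name(argument=value, ...), one argument or row to a line, values as JSON. send_rows: Moves the arm, as the interface text tells. Its arguments: {"type":"object","properties":{"plan":{"type":"array"},"jaw":{"type":"number"}},"required":["plan"]}

```bash
mkdir -p pics
cat > h.py <<'E'
import numpy as np, cv2
from plant import ctrl
def ray(name,px):
    c=ctrl.camera_info(name);T=np.array(c["T"])
    d=T[:3,:3]@np.array([(px[0]-c["cx"])/c["fx"],(px[1]-c["cy"])/c["fy"],1.]);return T[:3,3],d
def atz(name,px,z):
    o,d=ray(name,px);return o+d*(z-o[2])/d[2]
def proj(name,p):
    c=ctrl.camera_info(name);T=np.array(c["T"]);q=T[:3,:3].T@(np.array(p)-T[:3,3]);return [c["cx"]+c["fx"]*q[0]/q[2],c["cy"]+c["fy"]*q[1]/q[2]]
E
python3 - <<'E'
from h import *
np.set_printoptions(precision=3,suppress=True)
a=[ctrl.get_image(n) for n in("scene","side")]
for n,i in zip(("scene","side"),a):cv2.imwrite(f"pics/{n}0.png",i)
zs=dict(spout_lip=.112,stop_zone=.0,box=.012,paddle_top=.219,station=0.)
for n in("scene","side"):
  print(n,ctrl.camera_info(n)["T"][:3] if 1 else 0)
  for q,z in zs.items():
    for r in ctrl.spot_point(q,n)[:3]:print(n,q,np.round(r["pixel"],1),round(r["p"],2),atz(n,r["pixel"],z))
print(ctrl.get_obs()["clock"])
E
```

```text
scene [[ 0.822  0.403 -0.403  1.05 ]
 [ 0.569 -0.566  0.596 -0.9  ]
 [ 0.012 -0.719 -0.695  1.075]]
scene spout_lip [356.7 177.4] 0.69 [0.51  0.149 0.112]
scene stop_zone [351.9 188.7] 0.66 [0.47  0.192 0.   ]
scene box [222.5 239.3] 0.64 [ 0.231 -0.347  0.012]
scene box [181.5 305.5] 0.58 [ 0.327 -0.622  0.012]
scene box [317.4 229. ] 0.56 [ 0.491 -0.099  0.012]
scene station [344.9 199.2] 0.56 [0.481 0.117 0.   ]
side [[-0.723 -0.536  0.437 -0.125]
 [-0.691  0.545 -0.475  0.624]
 [ 0.017 -0.645 -0.764  1.29 ]]
side spout_lip [276.2 237.4] 0.58 [0.529 0.123 0.112]
side stop_zone [268.  273.1] 0.6 [0.503 0.194 0.   ]
side box [427.3 229.6] 0.84 [ 0.217 -0.327  0.012]
side box [330.5 223.3] 0.63 [ 0.489 -0.101  0.012]
side box [444.1 177.1] 0.56 [ 0.318 -0.593  0.012]
side paddle_top [248.7 236. ] 0.78 [0.532 0.223 0.219]
side paddle_top [235.2 195.8] 0.31 [0.685 0.151 0.219]
side paddle_top [275.4 240.8] 0.25 [0.462 0.179 0.219]
side station [289.  262.7] 0.93 [0.482 0.117 0.   ]
0.6
```

View pics/scene0.png

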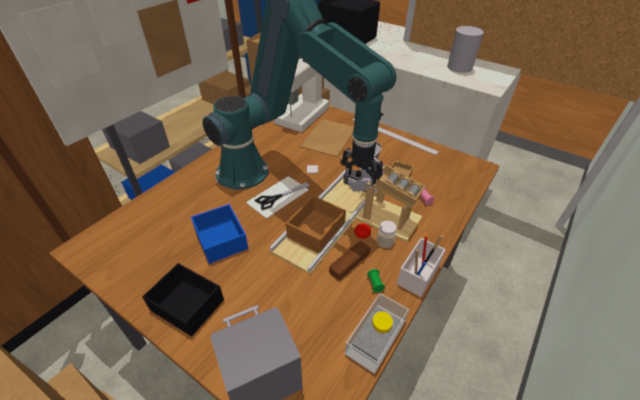

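View pics/side0.png

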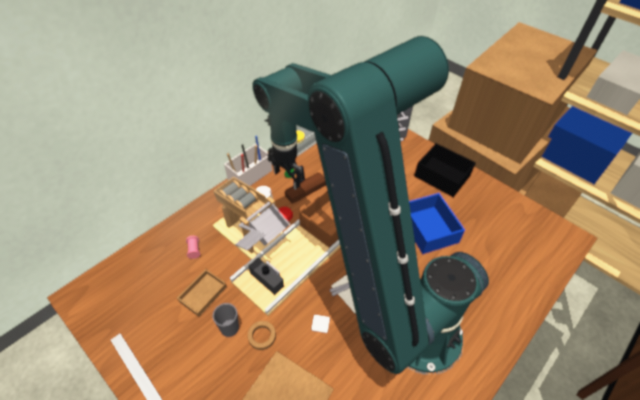

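Scene view: the wooden box is at (317,222). Its look-alikes are the blue box (220,233) and the black box (183,298), plus a pen tray (420,267). The tray with three spools is at (403,183), and the green spool (376,280) and pink spool (427,198) are decoys. I choose the wooden box between the rails. Next I'll check it in a close crop and fit the yaw.

```bash
cat >> h.py <<'E'
def st(p,o,yaw):
    c,s=np.cos(yaw),np.sin(yaw);p=np.array(p,float);return np.array([o[0]+c*p[0]-s*p[1],o[1]+s*p[0]+c*p[1],p[2]])
def crop(n,x0,y0,w,h,k,o,yaw,out,extra=[],im=None):
    im=ctrl.get_image(n) if im is None else im;c=cv2.resize(im[y0:y0+h,x0:x0+w],None,fx=k,fy=k,interpolation=cv2.INTER_CUBIC)
    L=[((-.0775,-.4,.032),(-.0775,.18,.032)),((.0775,-.4,.032),(.0775,.18,.032)),((.05,-.05,.112),(.05,.05,.112)),((.128,-.08,.176),(.128,.08,.176))]+extra
    for a,b in L:
        A,B=[tuple(int(round(k*v)) for v in np.array(proj(n,st(q,o,yaw)))-[x0,y0]) for q in(a,b)];cv2.line(c,A,B,(255,0,255),1)
    cv2.imwrite(out,c)
E
python3 - <<'E'
from h import *
o=(.482,.117);b=-.217
top=[(-.075,b-.09,.092),(.075,b-.09,.092),(.075,b+.09,.092),(-.075,b+.09,.092)]
ex=[(top[i],top[(i+1)%4]) for i in range(4)]
for n,a in(("scene",(255,150,200,130,4)),("side",(170,160,190,150,4))):
  crop(n,*a,o,0.0,f"pics/{n}1.png",ex,im=cv2.imread(f"pics/{n}0.png"))
E
```

```text
(no output)
```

View pics/scene1.png

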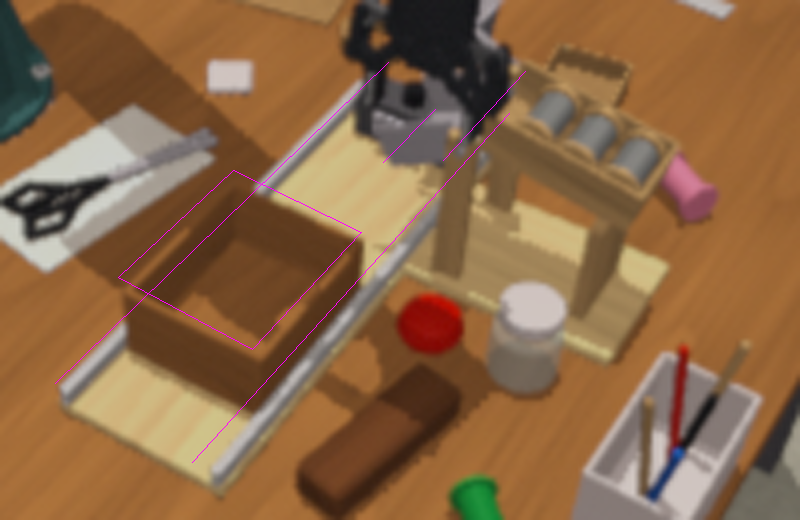

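View pics/side1.png

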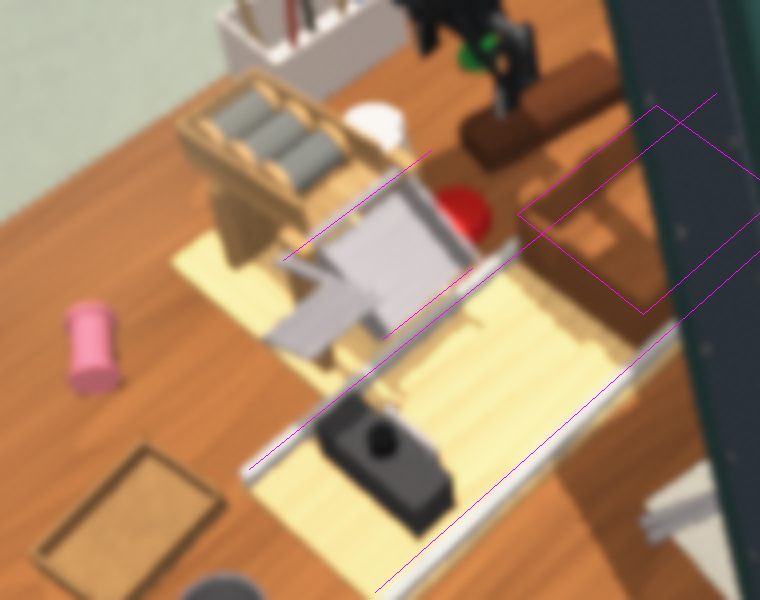

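Run:
```python
from h import *
from scipy.optimize import least_squares
S=lambda x,y:("scene",(255+x/4,150+y/4));D=lambda x,y:("side",(170+x/4,160+y/4))
C=[(S(66,392),(-.0775,-.4,.032)),(S(218,474),(.0775,-.4,.032)),(D(244,475),(.0775,.18,.032)),
(D(470,262),(.05,-.05,.112)),(D(385,338),(.05,.05,.112))]
B=[(S(125,290),(-.075,-.09,.092)),(S(257,355),(.075,-.09,.092)),(S(362,240),(.075,.09,.092)),(D(518,215),(.075,.09,.092))]
for (n,px),p in C:print(n,atz(n,px,p[2]).round(4))
def f(v):
  r=[]
  for (n,px),p in C:r+=list(np.array(proj(n,st(p,v[:2],v[2])))-px)
  for (n,px),p in B:r+=list(np.array(proj(n,st((p[0],p[1]+v[3],p[2]),v[:2],v[2])))-px)
  return r
s=least_squares(f,[.482,.117,0,-.217],loss="soft_l1");o=s.x;print(o.round(4),np.array(f(o)).round(1))
for nm,p in dict(boxback=(0,o[3]-.09,.06),stopz=(0,.08,.06),paddle=(.033,.105,.219),lip=(.05,0,.112)).items():print(nm,st(p,o[:2],o[2]).round(4))
np.save("o.npy",o)
b=o[3]
top=[(-.075,b-.09,.092),(.075,b-.09,.092),(.075,b+.09,.092),(-.075,b+.09,.092)]
ex=[(top[i],top[(i+1)%4]) for i in range(4)]
for n,a in(("scene",(255,150,200,130,4)),("side",(170,160,190,150,4))):
  crop(n,*a,o[:2],o[2],f"pics/{n}2.png",ex,im=cv2.imread(f"pics/{n}0.png"))
i=np.hstack([cv2.resize(cv2.imread("pics/scene2.png"),(400,260)),cv2.resize(cv2.imread("pics/side2.png"),(400,316))[:260]]);cv2.imwrite("pics/both2.png",i)
```

```text
scene [ 0.42   -0.2855  0.032 ]
scene [ 0.5851 -0.2799  0.032 ]
side [0.5583 0.3032 0.032 ]
side [0.5379 0.0641 0.112 ]
side [0.5317 0.165  0.112 ]
[ 0.4838  0.1155  0.0365 -0.2229] [-0.1  0.4 -2.4 -1.   1.9 -0.3 -0.2  1.  -0.6  0.4 -0.7 -0.   1.1  0.9
  0.7 -0.6 -0.5 -1.9]
boxback [ 0.4952 -0.1972  0.06  ]
stopz [0.4809 0.1955 0.06  ]
paddle [0.5129 0.2217 0.219 ]
lip [0.5338 0.1173 0.112 ]
```

View pics/both2.png

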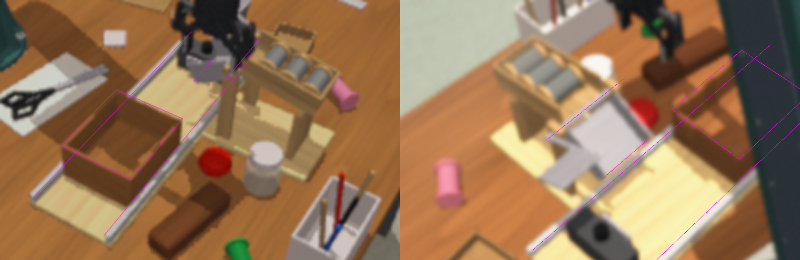

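Call:
send_rows(
  plan=[
    {"dp": [-0.02, -0.045, 0], "twist": 0.036},
    {"dp": [-0.04, -0.095, 0], "twist": 0.036},
    {"dp": [-0.063, -0.145, 0], "twist": 0.036},
    {"dp": [-0.086, -0.2, 0], "twist": 0.036},
    {"dp": [-0.105, -0.24, -0.02], "twist": 0.036},
    {"dp": [-0.106, -0.245, -0.075], "twist": 0.036},
    {"dp": [-0.106, -0.245, -0.13], "twist": 0.036},
    {"dp": [-0.106, -0.245, -0.18], "twist": 0.036},
  ],
  jaw=0,
)

```text
clock: 1.6
tcp_pos: [0.4939, -0.2454, 0.0499]
tcp_rot: [[-0.035, 0.999, 0.0], [0.999, 0.035, -0.0], [-0.0, 0.0, -1.0]]
wrist_force: [0.5, -0.2, -0.4]
finger_gap: -0.003
gripper_force: 0.0
```

Run:
```python
from h import *
o=np.load("o.npy");s=ctrl.get_obs()
print(s["clock"],s["tcp_pos"],np.round(s["tcp_rot"],2).tolist(),s["wrist_force"],s["finger_gap"])
R=np.array([[np.cos(o[2]),-np.sin(o[2])],[np.sin(o[2]),np.cos(o[2])]])
for x,y in((358,395),(455,480),(315,430),(420,535)):print(R.T@(atz("side",(170+x/4,160+y/4),.067)[:2]-o[:2]))
print("tcp st",R.T@(s["tcp_pos"][:2]-o[:2]))
```

```text
1.6 [ 0.49387468 -0.24541806  0.04986929] [[-0.04, 1.0, 0.0], [1.0, 0.04, -0.0], [-0.0, 0.0, -1.0]] [ 0.5498651  -0.17995101 -0.43603676] -0.003365572787522349
[0.04991055 0.08294941]
[-0.06457337  0.08532557]
[0.05145637 0.12897413]
[-0.07829533  0.13762543]
tcp st [-0.00309125 -0.36106761]
```

Call:
send_rows(
  plan=[
    {"dp": [-0.001, 0.02, 0], "twist": 0},
    {"dp": [-0.001, 0.03, 0], "twist": 0},
    {"dp": [-0.001, 0.035, 0], "twist": 0},
    {"dp": [-0.0015, 0.04, 0], "twist": 0},
    {"dp": [-0.002, 0.047, 0], "twist": 0},
    {"dp": [-0.002, 0.057, 0], "twist": 0},
    {"dp": [-0.0025, 0.069, 0], "twist": 0},
    {"dp": [-0.003, 0.081, 0], "twist": 0},
  ],
)

```text
clock: 2.6
tcp_pos: [0.4935, -0.1659, 0.0532]
tcp_rot: [[-0.036, 0.999, 0.005], [0.999, 0.036, -0.004], [-0.004, 0.005, -1.0]]
wrist_force: [0.6, -7.7, 8.8]
finger_gap: -0.001
gripper_force: 3.0
```

Call:
send_rows(
  plan=[
    {"dp": [-0.0005, 0.013, 0], "twist": 0},
    {"dp": [-0.001, 0.026, 0], "twist": 0},
    {"dp": [-0.0015, 0.039, 0], "twist": 0},
    {"dp": [-0.002, 0.052, 0], "twist": 0},
    {"dp": [-0.0025, 0.065, 0], "twist": 0},
    {"dp": [-0.003, 0.077, 0], "twist": 0},
    {"dp": [-0.0035, 0.088, 0], "twist": 0},
    {"dp": [-0.004, 0.098, 0], "twist": 0},
  ],
)

```text
clock: 3.6
tcp_pos: [0.4896, -0.0673, 0.0532]
tcp_rot: [[-0.036, 0.999, 0.005], [0.999, 0.036, -0.003], [-0.003, 0.005, -1.0]]
wrist_force: [0.1, -7.4, 8.7]
finger_gap: 0.001
gripper_force: 3.5
```

Run:
```python
from h import *
a=ctrl.get_image("scene");w=ctrl.get_image("wrist");cv2.imwrite("pics/s3.png",np.hstack([cv2.resize(a[130:300,250:450],(400,340)),cv2.resize(w,(400,250),interpolation=cv2.INTER_AREA)[:].copy() if 0 else cv2.copyMakeBorder(cv2.resize(w,(400,250)),0,90,0,0,0)]))
print(ctrl.get_obs()["wrist_force"])
```

```text
[ 2.32829332 -0.73661161  9.63326367]
```

View pics/s3.png

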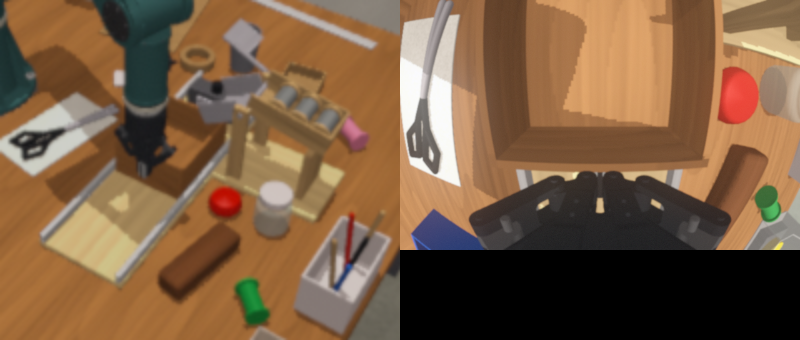

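The wrist view shows the box directly ahead of the fingertips. The steady upward force suggests the knuckles are resting on the box rim, so I'll raise the tool 16 mm and continue slowly.

Call:
send_rows(
  plan=[
    {"dp": [0, 0, 0.008], "twist": 0},
    {"dp": [0, 0, 0.016], "twist": 0},
    {"dp": [0, 0.003, 0.016], "twist": 0},
    {"dp": [0, 0.006, 0.016], "twist": 0},
    {"dp": [-0.0005, 0.01, 0.016], "twist": 0},
    {"dp": [-0.0005, 0.014, 0.016], "twist": 0},
  ],
)

```text
clock: 4.45
tcp_pos: [0.4864, -0.0518, 0.0672]
tcp_rot: [[-0.036, 0.999, -0.0], [0.999, 0.036, -0.0], [-0.0, -0.0, -1.0]]
wrist_force: [-0.5, -3.8, 3.3]
finger_gap: -0.0
gripper_force: 1.9
```

Call:
send_rows(
  plan=[
    {"dp": [0, 0.004, 0], "twist": 0},
    {"dp": [-0.0005, 0.008, 0], "twist": 0},
    {"dp": [-0.0005, 0.012, 0], "twist": 0},
    {"dp": [-0.0005, 0.016, 0], "twist": 0},
    {"dp": [-0.0005, 0.019, 0], "twist": 0},
    {"dp": [-0.001, 0.022, 0], "twist": 0},
    {"dp": [-0.001, 0.025, 0], "twist": 0},
    {"dp": [-0.001, 0.028, 0], "twist": 0},
  ],
)

```text
clock: 5.45
tcp_pos: [0.4853, -0.0238, 0.0672]
tcp_rot: [[-0.036, 0.999, -0.0], [0.999, 0.036, 0.0], [0.0, -0.0, -1.0]]
wrist_force: [-0.6, -1.5, 2.0]
finger_gap: 0.001
gripper_force: 1.2
```

Call:
send_rows(
  plan=[
    {"dp": [0, 0.002, 0], "twist": 0},
    {"dp": [0, 0.004, 0], "twist": 0},
    {"dp": [0, 0.006, 0], "twist": 0},
    {"dp": [0, 0.008, 0], "twist": 0},
  ],
)

```text
clock: 5.95
tcp_pos: [0.4854, -0.0158, 0.0672]
tcp_rot: [[-0.036, 0.999, -0.0], [0.999, 0.036, 0.0], [0.0, -0.0, -1.0]]
wrist_force: [0.0, -2.2, -1.0]
finger_gap: 0.003
gripper_force: 0.9
```

Call:
send_rows(
  plan=[
    {"dp": [0, 0.002, 0], "twist": 0},
    {"dp": [0, 0.004, 0], "twist": 0},
    {"dp": [0, 0.006, 0], "twist": 0},
    {"dp": [0, 0.008, 0], "twist": 0},
  ],
)

```text
clock: 6.45
tcp_pos: [0.4854, -0.0078, 0.0672]
tcp_rot: [[-0.036, 0.999, -0.0], [0.999, 0.036, 0.0], [0.0, -0.0, -1.0]]
wrist_force: [-0.3, -0.7, -1.4]
finger_gap: -0.002
gripper_force: 0.8
```

Call:
send_rows(
  plan=[
    {"dp": [0, 0.002, 0], "twist": 0},
    {"dp": [0, 0.004, 0], "twist": 0},
    {"dp": [0, 0.006, 0], "twist": 0},
  ],
)

```text
clock: 6.82
tcp_pos: [0.4854, -0.0019, 0.0673]
tcp_rot: [[-0.036, 0.999, -0.0], [0.999, 0.036, -0.0], [-0.0, -0.0, -1.0]]
wrist_force: [-0.2, -1.6, -0.8]
finger_gap: -0.002
gripper_force: 0.8
```

Call:
send_rows(
  plan=[
    {"dp": [0, 0.0015, 0], "twist": 0},
    {"dp": [0, 0.003, 0], "twist": 0},
  ],
)

```text
clock: 7.08
tcp_pos: [0.4855, 0.0011, 0.0673]
tcp_rot: [[-0.036, 0.999, -0.0], [0.999, 0.036, -0.0], [-0.0, -0.0, -1.0]]
wrist_force: [1.2, -1.9, -1.3]
finger_gap: -0.002
gripper_force: 0.8
```

Call:
send_rows(
  plan=[
    {"dp": [0, 0.0015, 0], "twist": 0},
    {"dp": [0, 0.003, 0], "twist": 0},
  ],
)

```text
clock: 7.32
tcp_pos: [0.4851, 0.0033, 0.0673]
tcp_rot: [[-0.037, 0.999, -0.001], [0.999, 0.037, -0.002], [-0.002, -0.001, -1.0]]
wrist_force: [-2.9, -10.9, 0.9]
finger_gap: -0.001
gripper_force: 5.2
```

Resistance jumped to 11 N at station y ≈ -0.112, which is the stop. I'll nudge once more gently to confirm.

Call:
send_rows(
  plan=[
    {"dp": [0, 0.001, 0], "twist": 0},
    {"dp": [0, 0.001, 0], "twist": 0},
  ],
)

```text
clock: 7.58
tcp_pos: [0.4848, 0.0034, 0.0673]
tcp_rot: [[-0.038, 0.999, -0.001], [0.999, 0.038, -0.003], [-0.003, -0.002, -1.0]]
wrist_force: [-2.1, -11.2, 0.9]
finger_gap: 0.002
gripper_force: 5.5
```

Call:
send_rows(
  plan=[
    {"dp": [0, 0.0015, 0], "twist": 0},
    {"dp": [0, 0.003, 0], "twist": 0},
    {"dp": [0, 0.003, 0], "twist": 0},
  ],
)

```text
clock: 7.95
tcp_pos: [0.4845, 0.0036, 0.0674]
tcp_rot: [[-0.04, 0.999, -0.002], [0.999, 0.04, -0.007], [-0.007, -0.003, -1.0]]
wrist_force: [-5.2, -26.4, 2.9]
finger_gap: -0.002
gripper_force: 13.0
```

Call:
send_rows(
  plan=[
    {"dp": [0, -0.008, 0], "twist": 0},
    {"dp": [0, -0.035, 0.005], "twist": 0},
    {"dp": [0, -0.06, 0.03], "twist": 0},
    {"dp": [0, -0.06, 0.085], "twist": 0},
    {"dp": [0, -0.06, 0.14], "twist": 0},
    {"dp": [0, -0.06, 0.195], "twist": 0},
    {"dp": [0, -0.05, 0.24], "twist": 0},
    {"dp": [0.005, 0, 0.25], "twist": 0},
  ],
)

```text
clock: 8.95
tcp_pos: [0.4927, 0.0072, 0.3212]
tcp_rot: [[-0.032, 0.999, 0.007], [0.999, 0.032, -0.001], [-0.001, 0.007, -1.0]]
wrist_force: [1.5, -0.1, -0.7]
finger_gap: -0.001
gripper_force: 0.0
```

Call:
send_rows(
  plan=[
    {"dp": [0.003, 0.045, 0], "twist": 0},
    {"dp": [0.007, 0.09, 0], "twist": 0},
    {"dp": [0.01, 0.135, 0], "twist": 0},
    {"dp": [0.015, 0.18, 0], "twist": 0},
    {"dp": [0.019, 0.22, 0], "twist": 0},
    {"dp": [0.019, 0.22, 0], "twist": 0},
  ],
)

```text
clock: 9.7
tcp_pos: [0.5091, 0.2309, 0.317]
tcp_rot: [[-0.04, 0.999, -0.001], [0.999, 0.04, 0.002], [0.002, -0.0, -1.0]]
wrist_force: [-0.3, -0.6, -0.2]
finger_gap: -0.001
gripper_force: 0.0
```

Run:
```python
from h import *
o=np.load("o.npy");s=ctrl.get_obs();print(s["clock"],s["tcp_pos"])
y=.082-.09
top=[(-.075,y-.09,.092),(.075,y-.09,.092),(.075,y+.09,.092),(-.075,y+.09,.092)]
ex=[(top[i],top[(i+1)%4]) for i in range(4)]
w=ctrl.get_image("wrist");crop("scene",295,140,160,125,3,o[:2],o[2],"pics/t.png",ex)
a=cv2.imread("pics/t.png");b=cv2.resize(w,(320,200));c=np.zeros((375,800,3),np.uint8);c[:,:480]=a;c[:200,480:]=b
r=ctrl.spot_point("paddle_top","wrist");print(r)
i=ctrl.camera_info("wrist");T=np.array(i["T_tool_cam"]);R=np.array(s["tcp_rot"])
if r:
  d=(np.array(r[0]["pixel"])-[i["cx"],i["cy"]]);th=np.hypot(*d)/i["fx"];u=np.r_[d/np.hypot(*d)*np.sin(th),np.cos(th)]
  O=R@T[:3,3]+s["tcp_pos"];u=R@T[:3,:3]@u;print(O+u*(.219-O[2])/u[2])
cv2.imwrite("pics/s4.png",c)
```

```text
9.7 [0.50914817 0.23094588 0.31699255]
[{'pixel': [337.6, 205.6], 'p': 0.6}]
[0.52482847 0.22585959 0.219     ]
```

View pics/s4.png

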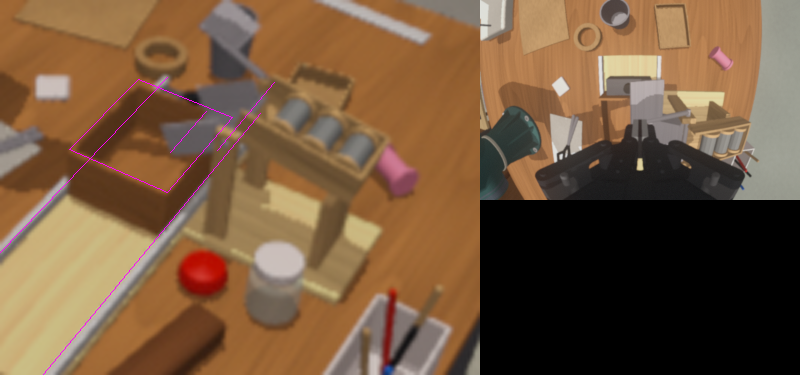

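The box matches the home outline, and the fingers are over the paddle. Now I'll lower onto it.

Call:
send_rows(
  plan=[
    {"dp": [0.004, 0, -0.025], "twist": 0},
    {"dp": [0.007, -0.001, -0.05], "twist": 0},
    {"dp": [0.007, -0.001, -0.07], "twist": 0},
    {"dp": [0.007, -0.001, -0.082], "twist": 0},
    {"dp": [0.007, -0.001, -0.09], "twist": 0},
    {"dp": [0.007, -0.001, -0.098], "twist": 0},
    {"dp": [0.007, -0.001, -0.106], "twist": 0},
    {"dp": [0.007, -0.001, -0.114], "twist": 0},
  ],
)

```text
clock: 10.85
tcp_pos: [0.5168, 0.2273, 0.2039]
tcp_rot: [[-0.036, 0.999, 0.001], [0.999, 0.036, 0.001], [0.001, 0.001, -1.0]]
wrist_force: [-1.9, 0.0, 5.6]
finger_gap: -0.0
gripper_force: 2.2
```

Contact is at 5.6 N and the tray is tipping. I'll keep pressing.

Call:
send_rows(
  plan=[
    {"dp": [0, 0, -0.008], "twist": 0},
    {"dp": [0, 0, -0.016], "twist": 0},
    {"dp": [0, 0, -0.024], "twist": 0},
    {"dp": [0, 0, -0.032], "twist": 0},
    {"dp": [0, 0, -0.039], "twist": 0},
    {"dp": [0, 0, -0.046], "twist": 0},
    {"dp": [0, 0, -0.052], "twist": 0},
    {"dp": [0, 0, -0.056], "twist": 0},
  ],
)

```text
clock: 11.85
tcp_pos: [0.5166, 0.2269, 0.1469]
tcp_rot: [[-0.036, 0.999, -0.0], [0.999, 0.036, -0.0], [-0.0, -0.0, -1.0]]
wrist_force: [0.1, 0.6, 2.2]
finger_gap: -0.001
gripper_force: 1.1
```

Call:
send_rows(
  plan=[
    {"dp": [0, 0, -0.003], "twist": 0},
    {"dp": [0, 0, -0.006], "twist": 0},
    {"dp": [0, 0, -0.009], "twist": 0},
  ],
)

```text
clock: 12.22
tcp_pos: [0.5168, 0.227, 0.139]
tcp_rot: [[-0.036, 0.999, 0.001], [0.999, 0.036, 0.0], [0.0, 0.001, -1.0]]
wrist_force: [-5.1, -3.5, 26.6]
finger_gap: 0.002
gripper_force: 12.9
```

The firm stop answers with 27 N, so the tray is fully tipped. I'll hold so the spools can roll, then look.

Call:
send_rows(
  plan=[
    {"dp": [0, 0, 0.001], "twist": 0},
    {"dp": [0, 0, 0.001], "twist": 0},
    {"dp": [0, 0, 0.001], "twist": 0},
    {"dp": [0, 0, 0.001], "twist": 0},
    {"dp": [0, 0, 0.001], "twist": 0},
    {"dp": [0, 0, 0.001], "twist": 0},
    {"dp": [0, 0, 0.001], "twist": 0},
    {"dp": [0, 0, 0.001], "twist": 0},
  ],
)

```text
clock: 13.22
tcp_pos: [0.5166, 0.227, 0.1396]
tcp_rot: [[-0.036, 0.999, 0.0], [0.999, 0.036, 0.0], [0.0, 0.0, -1.0]]
wrist_force: [-1.2, -0.5, 6.8]
finger_gap: -0.001
gripper_force: 3.2
```

Run:
```python
from h import *
a=ctrl.get_image("scene");b=ctrl.get_image("side")
print(ctrl.get_obs()["wrist_force"])
cv2.imwrite("pics/s5.png",np.hstack([cv2.resize(a[140:265,295:455],(400,312)),cv2.resize(b[170:295,200:360],(400,312))]))
```

```text
[-0.89851157 -0.76815603  7.07776081]
```

View pics/s5.png

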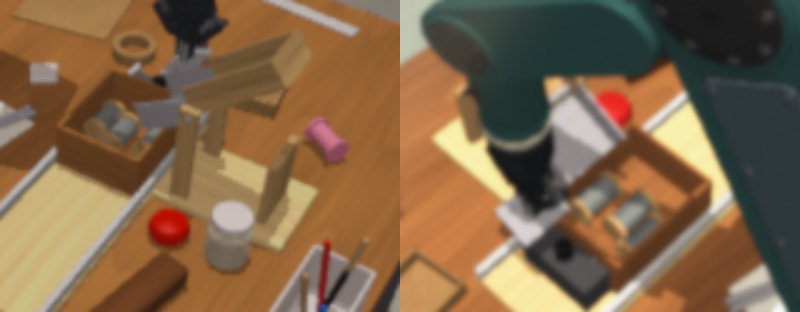

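Two spools show in the box at (105,125) and (125,118). I'll ease the tray back and look for the third.

Call:
send_rows(
  plan=[
    {"dp": [0, 0, 0.01], "twist": 0},
    {"dp": [0, 0, 0.022], "twist": 0},
    {"dp": [0, 0, 0.034], "twist": 0},
    {"dp": [0, 0, 0.046], "twist": 0},
    {"dp": [0, 0, 0.058], "twist": 0},
    {"dp": [0, 0, 0.07], "twist": 0},
    {"dp": [0, 0, 0.085], "twist": 0},
    {"dp": [0, 0, 0.105], "twist": 0},
  ],
)

```text
clock: 14.32
tcp_pos: [0.5155, 0.2268, 0.2447]
tcp_rot: [[-0.036, 0.999, -0.002], [0.999, 0.036, -0.0], [-0.0, -0.002, -1.0]]
wrist_force: [0.2, 0.3, -1.0]
finger_gap: 0.001
gripper_force: 0.0
```

Call:
send_rows(
  plan=[
    {"dp": [0, 0, 0.03], "twist": 0},
    {"dp": [-0.01, 0, 0.08], "twist": 0},
    {"dp": [-0.03, -0.04, 0.1], "twist": 0},
    {"dp": [-0.03, -0.09, 0.1], "twist": 0},
    {"dp": [-0.03, -0.14, 0.1], "twist": 0},
    {"dp": [-0.03, -0.19, 0.1], "twist": 0},
    {"dp": [-0.03, -0.23, 0.1], "twist": 0},
    {"dp": [-0.03, -0.23, 0.1], "twist": 0},
  ],
)

```text
clock: 15.32
tcp_pos: [0.4858, -0.0051, 0.3444]
tcp_rot: [[-0.032, 0.999, -0.001], [0.999, 0.032, -0.0], [-0.0, -0.001, -1.0]]
wrist_force: [0.4, 0.2, 0.2]
finger_gap: 0.0
gripper_force: 0.0
```

Run:
```python
from h import *
a=ctrl.get_image("scene");b=ctrl.get_image("side");w=ctrl.get_image("wrist")
o=ctrl.get_obs();print(o["clock"],o["tcp_pos"],o["wrist_force"])
for n in("scene","side","wrist"):print(n,[(np.round(r["pixel"]),round(r["p"],2)) for r in ctrl.spot_in("spool1",n)])
cv2.imwrite("pics/s6.png",np.vstack([np.hstack([cv2.resize(a[140:265,295:455],(400,312)),cv2.resize(b[170:295,200:360],(400,312))]),cv2.resize(w[100:330,100:540],(800,288),interpolation=cv2.INTER_CUBIC)])[:600])
```

```text
15.475 [ 0.48608227 -0.00225174  0.34430015] [-0.03373822  0.1300021  -1.04708106]
scene [(array([377., 282.]), 0.79), (array([343., 195.]), 0.59), (array([428., 197.]), 0.56), (array([403., 171.]), 0.17)]
side [(array([280., 248.]), 0.75), (array([294., 255.]), 0.58), (array([192., 246.]), 0.57), (array([295., 170.]), 0.48), (array([296., 264.]), 0.42)]
wrist [(array([315.,  82.]), 0.93), (array([350.,  77.]), 0.86), (array([479., 264.]), 0.75), (array([285.,  72.]), 0.55), (array([497.,   0.]), 0.52)]
```

View pics/s6.png

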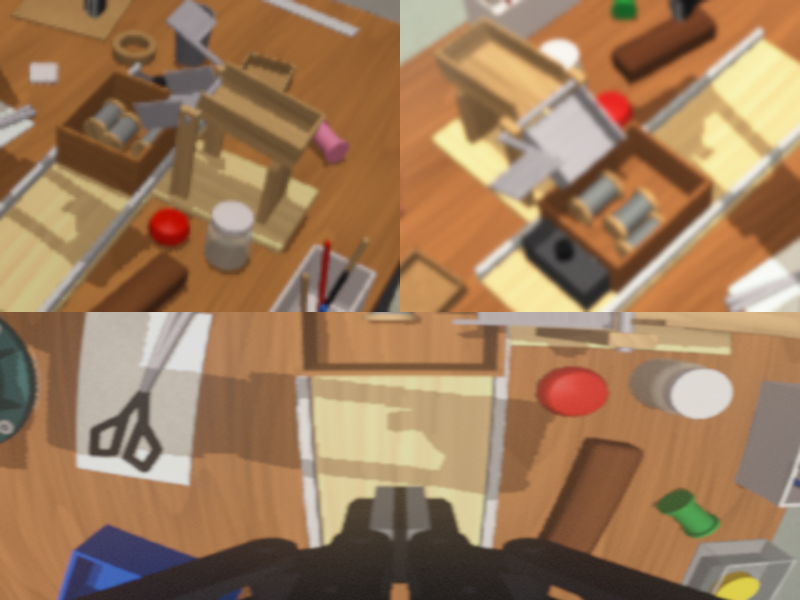

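The tray is empty and back at rest. The wrist camera finds three spools in the box at (285,72), (315,82) and (350,77), apart from the green (479,264) and pink (497,0) decoys. I'll feel gently once that the box is still home.

Call:
send_rows(
  plan=[
    {"dp": [0, -0.05, -0.02], "twist": 0},
    {"dp": [0, -0.055, -0.075], "twist": 0},
    {"dp": [0, -0.055, -0.13], "twist": 0},
    {"dp": [0, -0.055, -0.185], "twist": 0},
    {"dp": [0, -0.055, -0.24], "twist": 0},
    {"dp": [0, -0.055, -0.277], "twist": 0},
    {"dp": [0, -0.035, -0.277], "twist": 0},
    {"dp": [0, -0.02, -0.277], "twist": 0},
  ],
)

```text
clock: 16.62
tcp_pos: [0.4863, -0.0216, 0.0668]
tcp_rot: [[-0.037, 0.999, -0.001], [0.999, 0.037, 0.0], [0.0, -0.001, -1.0]]
wrist_force: [0.7, -0.7, 0.8]
finger_gap: -0.001
gripper_force: 0.0
```

Call:
send_rows(
  plan=[
    {"dp": [0, 0.008, 0], "twist": 0},
    {"dp": [0, 0.014, 0], "twist": 0},
    {"dp": [0, 0.018, 0], "twist": 0},
    {"dp": [0, 0.021, 0], "twist": 0},
    {"dp": [0, 0.023, 0], "twist": 0},
    {"dp": [0, 0.024, 0], "twist": 0},
  ],
)

```text
clock: 17.38
tcp_pos: [0.4865, 0.0009, 0.0673]
tcp_rot: [[-0.036, 0.999, -0.0], [0.999, 0.036, -0.0], [-0.0, -0.0, -1.0]]
wrist_force: [-0.4, 0.5, 0.0]
finger_gap: 0.003
gripper_force: 0.0
```

Call:
send_rows(
  plan=[
    {"dp": [0, 0.001, 0], "twist": 0},
    {"dp": [0, 0.002, 0], "twist": 0},
    {"dp": [0, 0.003, 0], "twist": 0},
    {"dp": [0, 0.0035, 0], "twist": 0},
  ],
)

```text
clock: 17.88
tcp_pos: [0.4865, 0.0035, 0.0673]
tcp_rot: [[-0.037, 0.999, -0.0], [0.999, 0.037, -0.002], [-0.002, -0.0, -1.0]]
wrist_force: [-1.1, -7.4, -0.3]
finger_gap: -0.004
gripper_force: 3.8
```

The box is still home, with contact at the same y. I'll withdraw and hand in.

Call:
send_rows(
  plan=[
    {"dp": [0, -0.01, 0], "twist": 0},
    {"dp": [0, -0.04, 0.01], "twist": 0},
    {"dp": [0, -0.06, 0.05], "twist": 0},
    {"dp": [0, -0.06, 0.1], "twist": 0},
    {"dp": [0, -0.06, 0.15], "twist": 0},
    {"dp": [0, -0.06, 0.17], "twist": 0},
    {"dp": [0, -0.06, 0.17], "twist": 0},
  ],
)

```text
clock: 18.75
tcp_pos: [0.4877, -0.056, 0.2389]
tcp_rot: [[-0.036, 0.999, 0.004], [0.999, 0.036, -0.001], [-0.001, 0.004, -1.0]]
wrist_force: [-0.6, 0.9, -0.5]
finger_gap: -0.003
gripper_force: 0.0
```

```bash
python3 -c "
from plant import ctrl
o=ctrl.get_obs();print(o['clock'],o['tcp_pos'],o['wrist_force']);print(ctrl.finish_job())"
```

```text
18.75 [ 0.48766964 -0.0560293   0.23887399] [-0.59887802  0.86304875 -0.50187505]
the job is handed in; nothing more can be done
None
```

The job is handed in at 18.75 s: the box is home against the stop, all three spools are in it, the tray is back at rest, and the bystanders were not touched; no verdict was returned.

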